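# Reset the tripped breaker of the power pack

## Robot

A 6-joint arm with a two-finger parallel gripper is mounted at the origin on a cart in front of the work surface, level with it; the furniture and walls round the work are solid. World frame = base frame: x ahead of the robot, y to its left, z up, the work surface at z = 0. Lengths are in mm, angles in degrees, forces in N, time in s.
With the tool pointing down it reaches from about 350 to 850 mm from the base axis. Payload 8.1 kg.
Tool frame: the origin (TCP) lies at the very end of the fingers, on their centre line; the grasp point (between the pads) lies 19 mm behind it; z points along the fingers, y is the line along which they close (so a half turn about z gives the same grasp; the last joint's range is limited). The gripper opens to 85 mm and grips with 20 to 120 N. Pads are 22 mm wide; open, the fingers measure 114 mm over their backs; the gripper's body (76 mm by 85 mm) begins 54 mm behind the grasp point. The pads swing forward as they close: fully open they stand 13 mm farther back than shut.
Start: joints at [62.945, 7.471, 85.268, -0, 87.261, -4.893], TCP at [226.315, 555.686, 231.292] pointing down, gripper open.
Joint ranges: [-169.43, 169.43], [-51.17, 129.36], [1.28, 143.12], [-76.62, 256.62], [0, 156.53], [-152.29, 152.29]. Speed limits (degrees/s): [136.94, 136.94, 159.86, 180, 180, 180].

## Interface

Orientations are given as [roll, pitch, yaw] about the fixed x, y, z axes, in that order (R = Rz(yaw) Ry(pitch) Rx(roll)).
In Python, from bench import status, viewer, job gives the robot as it stands.
- The arm moves only by the tool arm_command, never from a script. Its argument "targets" is a list that holds one entry, the list of rows, each a list of 7 numbers: the shift along the world's x, y, z in m, then the turn, a rotation vector about the world's x, y, z in rad, then the opening, from -1 (shut) to 1 (fully open). In form: [[[dx, dy, dz, rx, ry, rz, gripper], ...]]. A call has 1 to 10 rows; each row shifts and turns the commanded pose from where the row before left it; what a row does not reach is not made up. A row lasts 1/8 s, in which the tool goes at most 62.5 mm and 10.7 degrees, less where a joint would pass 70% of its speed; a pose out of reach is approached as far as the arm can. A call with a gripper value outside its range is refused whole. The fingers move at their own pace and stop on an object; "force" is the grip in N (left out, the last holds). Time passes only in rows, so rows that do not move let the fingers close. It gives the time, the measured TCP pose, the force, the opening and the grip force at its end, in the units of the state.
- status.sense(): the state, without advancing time (a new reading comes with each control period).
- viewer.snapshot(name): name is "scene" or "top"; returns the picture (400x640x3 uint8, red, green, blue); there is no depth.
- viewer.camera_model(name): a dict with "vertical_fov" (degrees; the focal length in pixels is half the picture's height over the tangent of half this angle, whatever the lens; pixels are square), "cx", "cy" (the principal point, pixels), "k1" (the pictures are not rectified: a ray, as slopes to the right and down, at radius r is drawn at 1 + k1 r^2 times it, then the intrinsics apply), "xyz" and "attitude" of the camera in the world. Camera axes: x right, y down, z forward; pixel columns grow to the right and rows downward; lengths in mm; the calibration is good to about 2 mm. A picture is of the moment at which its call begins. camera_model takes no time and is no camera call.
- job.hand_in(): hands the job in; it is judged then, once.
The state is a dict: "time": time; "joint_pos": joint angles; "qd": joint speeds; "joint_efforts": joint torques, N m; "tool_pos": TCP position; "tcp_rot": TCP orientation; "ft_force": force on the tool from outside, world axes, zero at the start; "wrist_torque": the same for the moment, N m; "finger_gap": finger opening in mm; "grip_force": force on a finger pad.
Only numpy, scipy, OpenCV 4.12 (cv2) and the standard library are available. Lean on these libraries where they do the work, as an engineer would, in place of code of your own. Each camera call takes 0.05 s, during which the arm holds its last target. There are 200 camera calls.

## Task

One of the power pack's three push-to-reset breakers has tripped: its pale key stands higher in its sunken well than the other two. With the fingertips push the clear sliding cover back off the wells, reach into the tripped breaker's well and press its key fully home, then push the cover fully shut again. Do not press on the two breakers that have not tripped, and pick up nothing: leave the loose fittings and tools where they lie.

Things in the scene. Friction and masses are not known exactly. Their poses are not given: they have to be found in the camera images.
- power_pack: battery power pack, fixed, 200 (its x) x 250 (y) x 120 mm: black shell, grey deck on top, three outlets on the front (-x). Origin at the centre of its underside on the table. Deck at z = 120 mm; three wells in a row at x = -45, y = -61, 0, +61 mm. Loop handles stick out 28 mm at both ends (y). The cover's two rails stand 11 mm above the deck, inner edges at y = +-89 mm.
- cover (a joint): clear sliding cover in a grey frame, 60 (pack x) x 184 mm, 7 mm above the deck at its highest except for its rib. In m, from 0 = fully shut, over all three wells, to 0.060 = fully open, wells uncovered; slides along the pack's +x (away from the outlets) against about 2.5 N and stays where it is left.
- cover_rib (a point): middle of the top edge of the cover's upright finger rib, 19 mm above the deck. The rib is 7 mm thick along the pack's x, 110 mm long along y and stands 12 mm above the cover's frame. It rides with the cover: pack x = -19.5 mm shut, +40.5 mm open, y = 0. The deck behind (+x of) it is clear for 55 mm when open, for y = -95 to +37 mm.
- tripped_breaker: one of three identical square dark modules, 57 x 60.5 x 38 mm, flush in the pack's deck, in varying order. In its top a round well, 45 mm wide, 34 mm deep, with a pale key 22 mm wide on the centre line. Fixed; origin at the centre of its underside, 38 mm below the rim (= deck); axes as the pack's. This one has tripped: its key stands up.
- tripped_key_top (a point): centre of the top face of the tripped breaker's key (flat, 22 mm across).
- tripped_key (a joint): key of the tripped breaker. In m: 0 = popped up, key top 15 mm below the rim of its well; 0.013 = fully home, key top 28 mm below the rim, 6 mm above the well's floor. Moves straight down against about 5 N and stays where it is left.
- seated_breaker_1: one of three identical square dark modules, 57 x 60.5 x 38 mm, flush in the pack's deck, in varying order. In its top a round well, 45 mm wide, 34 mm deep, with a pale key 22 mm wide on the centre line. Fixed; origin at the centre of its underside, 38 mm below the rim (= deck); axes as the pack's. Its key is already home.
- seated_breaker_2: one of three identical square dark modules, 57 x 60.5 x 38 mm, flush in the pack's deck, in varying order. In its top a round well, 45 mm wide, 34 mm deep, with a pale key 22 mm wide on the centre line. Fixed; origin at the centre of its underside, 38 mm below the rim (= deck); axes as the pack's. Its key is already home.
- seated_key_1 (a joint): key of seated_breaker_1, home from the start. In m: 0 = popped up, key top 15 mm below the rim of its well; 0.013 = fully home, key top 28 mm below the rim, 6 mm above the well's floor. Moves straight down against about 5 N and stays where it is left.
- seated_key_2 (a joint): key of seated_breaker_2, home from the start. In m: 0 = popped up, key top 15 mm below the rim of its well; 0.013 = fully home, key top 28 mm below the rim, 6 mm above the well's floor. Moves straight down against about 5 N and stays where it is left.
- driver_bit: loose steel driver bit, 8 x 72 x 10 mm, lying along the rear edge of the pack's deck, to the left; origin under its centre.
- paste_tube: loose yellow squeeze tube, 49 x 136 x 29 mm, lying on the table to the left; origin under its centre.
- copper_tee: loose copper pipe tee, 49 x 86 x 29 mm, on the table to the left; origin under its centre.
- screwdriver: loose red and yellow screwdriver, 32 x 210 x 32 mm, lying across the back of the table in front of the blue tool case; origin under its centre.
- tube_cutter: loose small yellow tube cutter, 24 x 75 x 46 mm, on the table at the rear right; origin under its centre.

How it is judged (in metres and radians):
On the way, in this order (a step that is already met when the one before it is completed fails the run):
1. the cover is pushed back clear of the wells (value of joint cover above 0.05 m), for 0.1 s.
2. the tripped breaker's key is pressed home (value of joint tripped_key above 0.0115 m), for 0.1 s.
3. the cover is pushed shut again (value of joint cover below 0.005 m), for 0.2 s.
At the end, for the whole second after the job is handed in: The tripped breaker's key is home (at least 11.5 of its 13 mm), the other two keys are still home, the cover is shut to within 5 mm, and every loose fitting and tool is within 20 mm of where it lay (value of joint cover below 0.005 m and velocity of joint cover below 0.01 m/s and value of joint each of tripped_key, seated_key_1, seated_key_2 above 0.0115 m and distance of each of driver_bit, paste_tube, copper_tee, screwdriver, tube_cutter from where it was at the start of the episode below 0.02 m); the robot touches nothing.
It fails at once if a breaker that has not tripped is pressed on (more than 3 N) (contact force between any of the arm, the fingers and seated_breaker_1 above 3 N or contact force between any of the arm, the fingers and seated_breaker_2 above 3 N).
It fails at once if a loose fitting or tool is shifted or lifted by more than 20 mm (distance of any of driver_bit, paste_tube, copper_tee, screwdriver, tube_cutter from where it was at the start of the episode above 0.02 m).
It also fails if it takes over 45 s, if anything falls off the work surface, if the arm or the gripper's body presses on something with over 40 N, if the wrist force passes 120 N, or if a joint passes its speed limit or range.

## Working session

There is one attempt and no reset: what is moved stays moved. The work goes in short steps, Python scripts to look and compute and a tool call to move; the robot and the scene stay as the last step left them, time stands still between calls to the robot, and variables do not carry over. Pictures are saved under pics/ and viewed, at most 10 in all, crops included, and the job is handed in when it is done.

Besides the shell and the picture viewer there is one more tool, called after "Request:" by a JSON object that holds its "fn" and its "kwargs", one argument or row to a line. arm_command: Moves the arm, as the interface text tells. Its arguments: {"type":"object","properties":{"targets":{"type":"array"},"force":{"type":"number"}},"required":["targets"]}

```bash
mkdir -p pics; python3 - <<'E'
from bench import status, viewer
import cv2,json
for n in("scene","top"):
    im=viewer.snapshot(n); cv2.imwrite(f"pics/{n}0.png",im[:,:,::-1]); print(viewer.camera_model(n))
s=status.sense(); print(s)
E
```

```text
{'vertical_fov': 51.10477052426495, 'cx': 323.29230200484915, 'cy': 202.92569753617482, 'k1': -0.031043419153088045, 'xyz': array([  98.67828756, -407.60053593,  812.09046559]), 'attitude': array([-137.93534328,   -1.03423753,  -50.13110236])}
{'vertical_fov': 52.55807023067551, 'cx': 319.5506027856851, 'cy': 195.4556685192776, 'k1': -0.06838584505319296, 'xyz': array([ 448.09579845,   -9.91481796, 1189.38611443]), 'attitude': array([-173.52290762,   -0.87271724,  -88.88313423])}
{'time': 0.1, 'joint_pos': array([ 6.29433911e+01,  7.51427257e+00,  8.53231938e+01, -9.79552167e-04,
        8.72620095e+01, -4.89045422e+00]), 'qd': array([-0.05599542, -0.04983151, -0.2291309 , -0.1351891 ,  0.04888423,
        0.03785961]), 'joint_efforts': array([ 1.32002184e-03, -5.70955825e+01, -5.01939797e+01, -3.25575957e-05,
        8.17368884e-03,  5.73296597e-05]), 'tool_pos': array([226.10646839, 555.22293548, 230.31145944]), 'tcp_rot': array([-1.79900803e+02, -7.50561050e-03,  1.57833887e+02]), 'ft_force': array([-1.41055384e-03, -1.61044004e+00, -4.43639077e-03]), 'wrist_torque': array([-0.02099647, -0.01172527, -0.04865517]), 'grip_force': 0.0, 'finger_gap': 85.49607737236298}
```

View pics/top0.png

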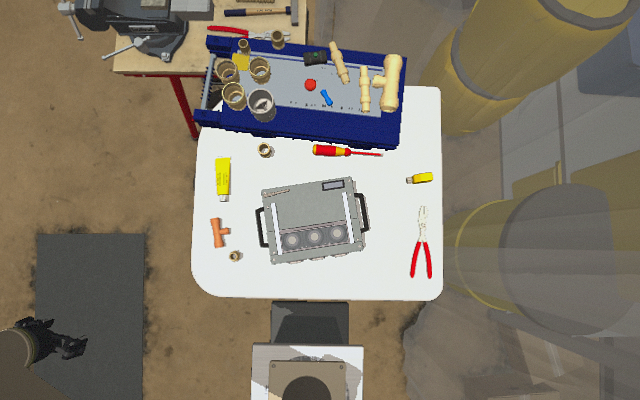

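View pics/scene0.png

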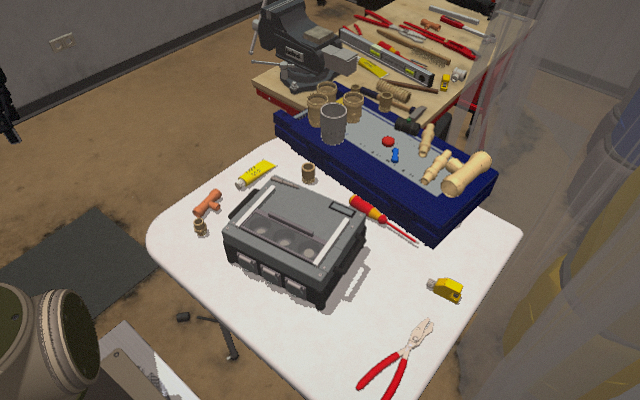

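The top view shows the pack at about (312,222), turned roughly 10°, with the wells near (292,240), (314,237) and (337,233). The scene view shows the pack at about (295,240). I need enlarged crops of both.

```bash
python3 - <<'E'
import cv2
a=cv2.imread("pics/top0.png")[170:275,245:385]; cv2.imwrite("pics/topc.png",cv2.resize(a,None,fx=5.7,fy=5.7,interpolation=cv2.INTER_CUBIC))
a=cv2.imread("pics/scene0.png")[170:290,215:375]; cv2.imwrite("pics/scenec.png",cv2.resize(a,None,fx=5,fy=5,interpolation=cv2.INTER_CUBIC))
E
```

```text
(no output)
```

View pics/topc.png

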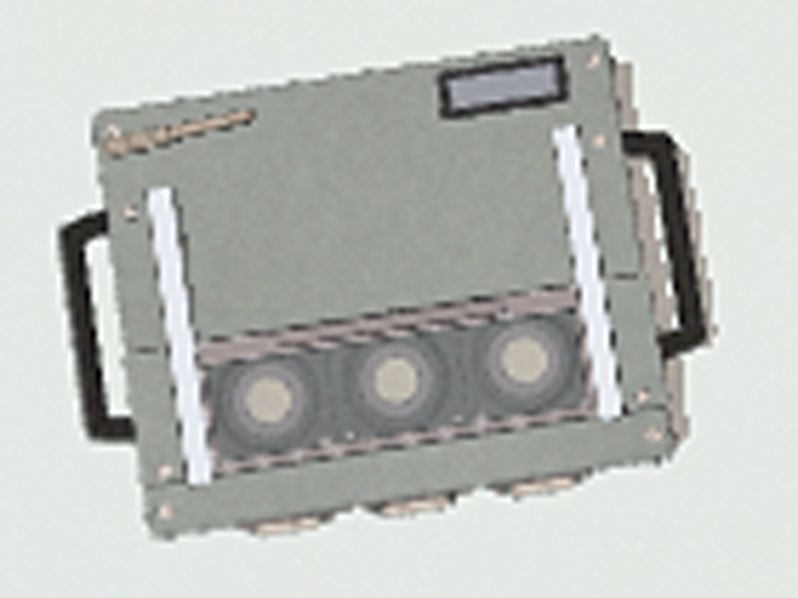

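View pics/scenec.png

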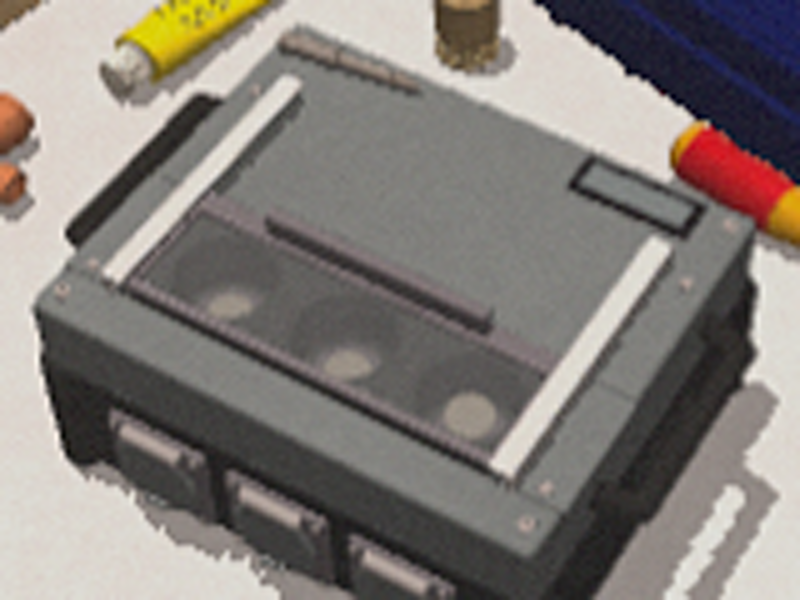

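```bash
cat >geo.py <<'E'
import numpy as np
from scipy.spatial.transform import Rotation as R
from bench import viewer
C={n:viewer.camera_model(n) for n in("top","scene")}
def proj(n,P):
    c=C[n]; q=R.from_euler("xyz",c["attitude"],degrees=True).inv().apply(np.atleast_2d(P)-c["xyz"])
    s=q[:,:2]/q[:,2:]; s=s*(1+c["k1"]*(s**2).sum(1,keepdims=True))
    return s*200/np.tan(np.radians(c["vertical_fov"]/2))+[c["cx"],c["cy"]]
def world(p,L):
    L=np.atleast_2d(np.array(L,float)); return R.from_euler("z",p[2],degrees=True).apply(L)+[p[0],p[1],0]
E
python3 - <<'E'
from geo import *
from scipy.optimize import least_squares
def up(n,a): 
    a=np.array(a,float)+.5
    return a/5.7+[244.5,169.5] if n=="top" else a/5+[214.5,169.5]
cor=[[100,125,120],[100,-125,120],[-100,-125,120],[-100,125,120]]
pc={"top":up("top",[(94,110),(606,37),(684,452),(150,537)]),"scene":up("scene",[(283,32),(753,222),(533,557),(37,308)])}
pk={"top":up("top",[(268,398),(396,378),(524,358)]),"scene":up("scene",[(232,306),(348,363),(470,414)])}
def f(p,which=("top","scene"),sep=False):
    k=[[-45,y,z] for y,z in zip((61,0,-61),p[3:6])]
    r=[]
    for n in which: r+=[proj(n,world(p,cor))-pc[n],2*(proj(n,world(p,k))-pk[n])]
    return np.concatenate(r).ravel()
for w in (("top","scene"),("top",),("scene",)):
    s=least_squares(f,[500,0,10,95,95,95],args=(w,),loss="soft_l1"); print(w,s.x.round(1)); print(f(s.x,w).reshape(-1,2).round(1).tolist())
E
```

```text
('top', 'scene') [506.9  -4.   10.1  95.1  95.6 102.1]
[[-1.7, 0.2], [1.0, -1.3], [-0.1, 0.2], [-0.7, 0.4], [0.3, 0.3], [0.3, 0.2], [0.4, -0.0], [1.9, -3.7], [2.7, -1.1], [1.2, 0.3], [-2.7, -2.2], [-0.9, 0.1], [-0.3, 0.0], [0.1, 0.0]]
('top',) [507.1  -4.2  10.  105.6  91.2  90.9]
[[-1.6, 0.0], [1.2, -1.3], [-0.1, 0.2], [-0.7, 0.2], [0.0, -0.0], [0.4, 0.1], [0.0, 0.1]]
('scene',) [504.7  -5.6  10.8  99.6  99.6 105.5]
[[1.0, -2.7], [2.5, -0.7], [2.0, 1.3], [-3.1, -0.5], [-1.7, 0.1], [-0.5, 0.0], [0.5, -0.0]]
```

The right-hand key (pack y = -61) shows a full disc and fits highest, so it is the likely tripped one. I'll confirm once the cover is open. The pack sits at about (506.5, -4), yaw 10.1°. Next I move to a point in front of the rib with the fingers shut.

Request:
{"fn": "arm_command", "kwargs": {
  "targets": [
    [[0.0113, -0.0285, 0, 0, 0, 0.0281, -1], [0.0113, -0.0285, 0, 0, 0, 0.0281, -1], [0.0113, -0.0285, 0, 0, 0, 0.0281, -1], [0.0113, -0.0285, 0, 0, 0, 0.0281, -1], [0.0113, -0.0285, 0, 0, 0, 0.0281, -1], [0.0113, -0.0285, 0, 0, 0, 0.0281, -1], [0.0113, -0.0285, 0, 0, 0, 0.0281, -1], [0.0113, -0.0285, 0, 0, 0, 0.0281, -1], [0.0113, -0.0285, 0, 0, 0, 0.0281, -1], [0.0113, -0.0285, 0, 0, 0, 0.0281, -1]]
  ],
  "force": 20
}}

```text
time: 1.35
tool_pos: [339.3, 269.6, 230.9]
tcp_rot: [-180.0, -0.0, 174.0]
ft_force: [0.1, 0.4, 0.0]
finger_gap: -0.2
grip_force: 0.0
```

Request:
{"fn": "arm_command", "kwargs": {
  "targets": [
    [[0.0113, -0.0285, 0, 0, 0, 0.0281, -1], [0.0113, -0.0285, 0, 0, 0, 0.0281, -1], [0.0113, -0.0285, 0, 0, 0, 0.0281, -1], [0.0113, -0.0285, 0, 0, 0, 0.0281, -1], [0.0113, -0.0285, 0, 0, 0, 0.0281, -1], [0.0113, -0.0285, 0, 0, 0, 0.0281, -1], [0.0113, -0.0285, 0, 0, 0, 0.0281, -1], [0.0113, -0.0285, 0, 0, 0, 0.0281, -1], [0.0113, -0.0285, 0, 0, 0, 0.0281, -1], [0, 0, 0, 0, 0, 0, -1]]
  ]
}}

```text
time: 2.6
tool_pos: [441.1, 12.7, 230.8]
tcp_rot: [-180.0, -0.1, -171.7]
ft_force: [-0.3, -0.5, -0.7]
finger_gap: -0.0
grip_force: 0.0
```

Request:
{"fn": "arm_command", "kwargs": {
  "targets": [
    [[0.0055, -0.013, -0.02, 0, 0, 0.015, -1], [0.0055, -0.013, -0.02, 0, 0, 0.015, -1], [0, 0, -0.02, 0, 0, 0, -1], [0, 0, -0.02, 0, 0, 0, -1], [0, 0, -0.01, 0, 0, 0, -1], [0, 0, -0.005, 0, 0, 0, -1], [0, 0, -0.003, 0, 0, 0, -1], [0, 0, 0, 0, 0, 0, -1]]
  ]
}}

```text
time: 3.6
tool_pos: [452.3, -11.8, 133.7]
tcp_rot: [-180.0, 0.0, -169.9]
ft_force: [0.4, -0.0, 1.0]
finger_gap: -0.0
grip_force: 0.0
```

```bash
python3 - <<'E'
from bench import status, viewer
import cv2
a=viewer.snapshot("scene")[150:290,195:375,::-1]; cv2.imwrite("pics/s1.png",cv2.resize(a,None,fx=4,fy=4,interpolation=cv2.INTER_CUBIC))
E
```

```text
(no output)
```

View pics/s1.png

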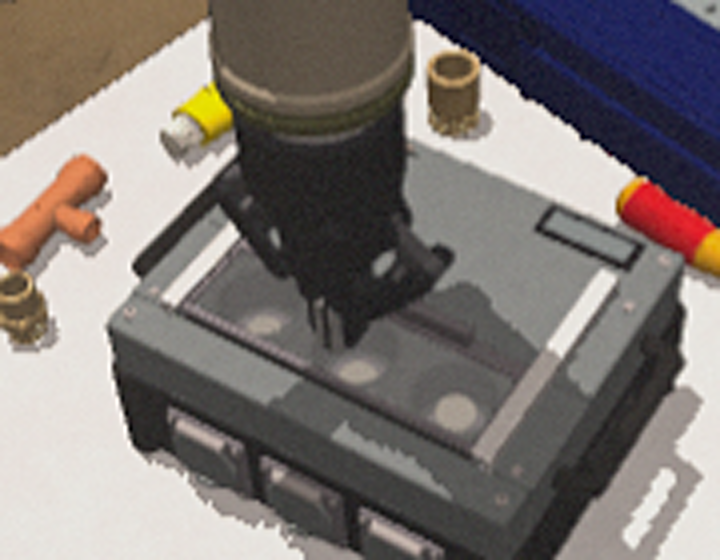

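The fingertips are at about (330,345), on the near side of the rib and above the cover. Now I push it back.

Request:
{"fn": "arm_command", "kwargs": {
  "targets": [
    [[0, 0, -0.0025, 0, 0, 0, -1], [0.0079, 0.0014, 0, 0, 0, 0, -1], [0.0079, 0.0014, 0, 0, 0, 0, -1], [0.0079, 0.0014, 0, 0, 0, 0, -1], [0.0079, 0.0014, 0, 0, 0, 0, -1], [0.0079, 0.0014, 0, 0, 0, 0, -1], [0.0079, 0.0014, 0, 0, 0, 0, -1], [0.0079, 0.0014, 0, 0, 0, 0, -1], [0.0079, 0.0014, 0, 0, 0, 0, -1], [0.0049, 0.0009, 0, 0, 0, 0, -1]]
  ]
}}

```text
time: 4.9
tool_pos: [520.6, 0.3, 130.7]
tcp_rot: [-180.0, -0.0, -169.9]
ft_force: [-3.0, -1.6, 1.1]
finger_gap: 0.3
grip_force: 1.3
```

Request:
{"fn": "arm_command", "kwargs": {
  "targets": [
    [[0.0039, 0.0007, 0, 0, 0, 0, -1], [0.003, 0.0005, 0, 0, 0, 0, -1], [0, 0, 0, 0, 0, 0, -1], [0, 0, 0, 0, 0, 0, -1]]
  ]
}}

```text
time: 5.4
tool_pos: [527.2, 1.7, 130.9]
tcp_rot: [180.0, 0.0, -169.9]
ft_force: [-1.1, -0.4, 0.2]
finger_gap: 0.1
grip_force: 0.0
```

Request:
{"fn": "arm_command", "kwargs": {
  "targets": [
    [[0.002, 0.0004, 0, 0, 0, 0, -1], [0.002, 0.0004, 0, 0, 0, 0, -1], [0, 0, 0, 0, 0, 0, -1], [0, 0, 0, 0, 0, 0, -1]]
  ]
}}

```text
time: 5.9
tool_pos: [531.0, 2.3, 130.8]
tcp_rot: [180.0, -0.0, -169.8]
ft_force: [-2.3, 0.8, 1.8]
finger_gap: 0.1
grip_force: 1.4
```

Request:
{"fn": "arm_command", "kwargs": {
  "targets": [
    [[0.002, 0.0004, 0, 0, 0, 0, -1], [0.002, 0.0004, 0, 0, 0, 0, -1], [0, 0, 0, 0, 0, 0, -1], [0, 0, 0, 0, 0, 0, -1]]
  ]
}}

```text
time: 6.4
tool_pos: [531.3, 2.4, 130.5]
tcp_rot: [180.0, -0.5, -169.9]
ft_force: [-24.9, -4.0, 16.8]
finger_gap: -0.2
grip_force: 12.4
```

The stop is reached at the predicted pack x of about 26, which confirms the pose. I back off, rise and clear the view.

Request:
{"fn": "arm_command", "kwargs": {
  "targets": [
    [[-0.006, -0.001, 0, 0, 0, 0, -1], [-0.004, -0.001, 0.01, 0, 0, 0, -1], [0, 0, 0.03, 0, 0, 0, -1], [0, 0.02, 0.04, 0, 0, 0, -1], [0, 0.04, 0.02, 0, 0, 0, -1], [0, 0.04, 0, 0, 0, 0, -1], [0, 0.04, 0, 0, 0, 0, -1], [0, 0.04, 0, 0, 0, 0, -1], [0, 0.04, 0, 0, 0, 0, -1], [0, 0, 0, 0, 0, 0, -1]]
  ]
}}

```text
time: 7.65
tool_pos: [525.0, 223.8, 231.6]
tcp_rot: [179.9, 0.1, -169.7]
ft_force: [0.3, 0.5, -0.4]
finger_gap: 0.2
grip_force: 0.0
```

```bash
python3 - <<'E'
from bench import status, viewer
import cv2,numpy as np
f=lambda a,k:cv2.resize(np.ascontiguousarray(a[:,:,::-1]),None,fx=k,fy=k,interpolation=cv2.INTER_CUBIC)
cv2.imwrite("pics/t2.png",f(viewer.snapshot("top")[170:275,245:385],5.7))
cv2.imwrite("pics/s2.png",f(viewer.snapshot("scene")[170:290,215:375],5))
E
```

```text
(no output)
```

View pics/t2.png

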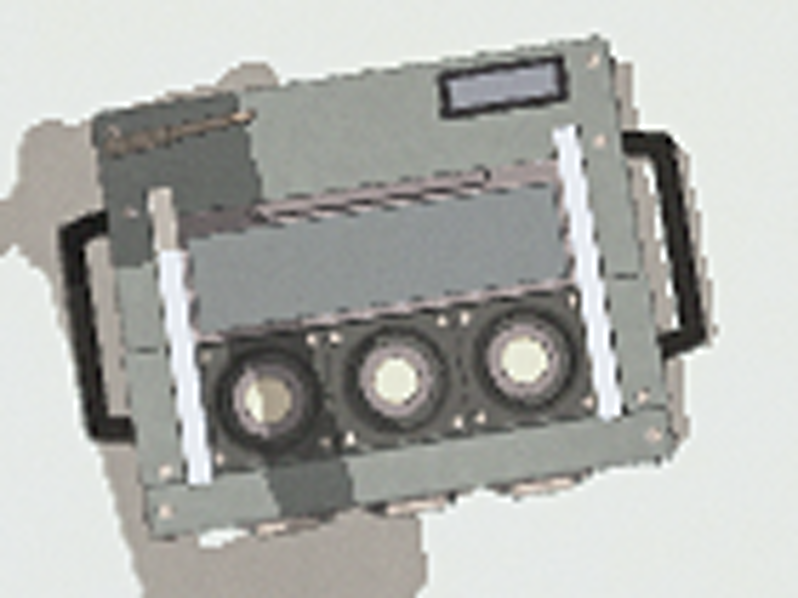

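View pics/s2.png

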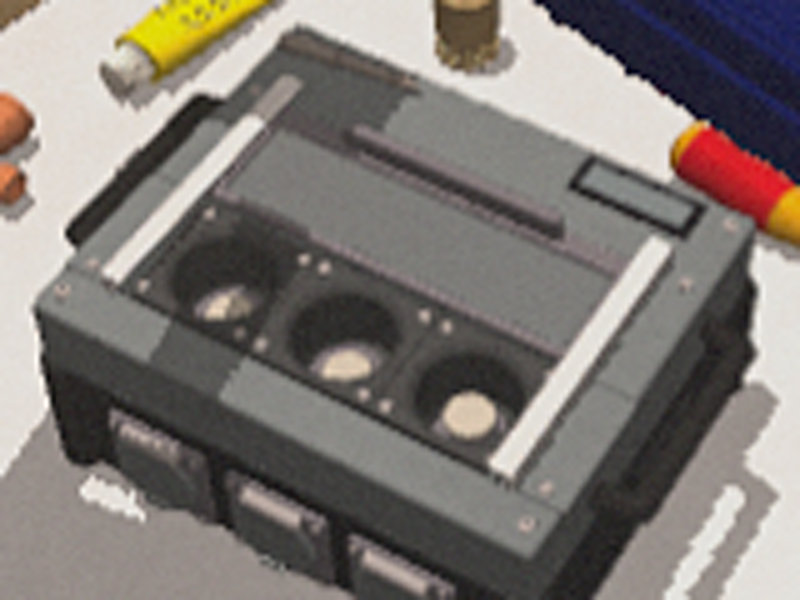

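The cover is open. The right-hand key (scene crop 470,414; top crop 525,359) stands high with its full disc visible, while the other two are partly hidden by their rims. I'll cross-check its position.

```bash
python3 - <<'E'
from geo import *
from scipy.optimize import least_squares
t=(np.array([525.5,359.5])/5.7+[244.5,169.5]); s=np.array([470.5,414.5])/5+[214.5,169.5]
print("model",world([506.9,-4,10.1],[[-45,-61,105]]).round(1))
g=lambda x:np.r_[(proj("top",x)-t)[0],(proj("scene",x)-s)[0]]
r=least_squares(g,[470,-70,105]);print("free",r.x.round(1),r.fun.round(1))
for n,p in(("top",t),("scene",s)): print(n,least_squares(lambda x:(proj(n,[*x,105])-p)[0],[470,-70]).x.round(1))
E
```

```text
model [[473.3 -71.9 105. ]]
free [473.  -72.  102.5] [ 0.1 -0.1 -0.1  0. ]
top [472.8 -71.7]
scene [471.7 -73.3]
```

Request:
{"fn": "arm_command", "kwargs": {
  "targets": [
    [[-0.0052, -0.0296, 0, 0, 0, 0, -1], [-0.0052, -0.0296, 0, 0, 0, 0, -1], [-0.0052, -0.0296, 0, 0, 0, 0, -1], [-0.0052, -0.0296, 0, 0, 0, 0, -1], [-0.0052, -0.0296, 0, 0, 0, 0, -1], [-0.0052, -0.0296, 0, 0, 0, 0, -1], [-0.0052, -0.0296, 0, 0, 0, 0, -1], [-0.0052, -0.0296, 0, 0, 0, 0, -1], [-0.0052, -0.0296, 0, 0, 0, 0, -1], [-0.0052, -0.0296, 0, 0, 0, 0, -1]]
  ]
}}

```text
time: 9.0
tool_pos: [472.5, -77.1, 231.3]
tcp_rot: [-180.0, 0.0, -170.0]
ft_force: [0.5, -0.2, 0.3]
finger_gap: -0.0
grip_force: 0.0
```

Request:
{"fn": "arm_command", "kwargs": {
  "targets": [
    [[0, 0, -0.03, 0, 0, 0, -1], [0, 0, -0.03, 0, 0, 0, -1], [0, 0, -0.03, 0, 0, 0, -1], [0, 0, 0, 0, 0, 0, -1], [0, 0, 0, 0, 0, 0, -1]]
  ]
}}

```text
time: 9.62
tool_pos: [473.5, -75.7, 142.2]
tcp_rot: [-180.0, 0.1, -169.9]
ft_force: [0.5, 0.1, 0.1]
finger_gap: -0.3
grip_force: 0.0
```

Request:
{"fn": "arm_command", "kwargs": {
  "targets": [
    [[0, 0.0035, -0.005, 0, 0, 0, -1], [0, 0, -0.008, 0, 0, 0, -1], [0, 0, -0.008, 0, 0, 0, -1], [0, 0, -0.008, 0, 0, 0, -1], [0, 0, -0.004, 0, 0, 0, -1], [0, 0, 0, 0, 0, 0, -1], [0, 0, 0, 0, 0, 0, -1]]
  ]
}}

```text
time: 10.5
tool_pos: [473.2, -71.5, 108.0]
tcp_rot: [-180.0, 0.0, -169.9]
ft_force: [0.2, -0.5, 0.5]
finger_gap: -0.1
grip_force: 0.0
```

Centred in the well with no contact. Now I press.

Request:
{"fn": "arm_command", "kwargs": {
  "targets": [
    [[0, 0, -0.004, 0, 0, 0, -1], [0, 0, -0.003, 0, 0, 0, -1], [0, 0, -0.003, 0, 0, 0, -1], [0, 0, -0.003, 0, 0, 0, -1], [0, 0, -0.002, 0, 0, 0, -1], [0, 0, -0.001, 0, 0, 0, -1], [0, 0, 0, 0, 0, 0, -1], [0, 0, 0, 0, 0, 0, -1]]
  ]
}}

```text
time: 11.5
tool_pos: [473.4, -71.5, 92.0]
tcp_rot: [-180.0, 0.0, -169.9]
ft_force: [4.1, 0.2, 4.6]
finger_gap: -0.1
grip_force: 2.4
```

Request:
{"fn": "arm_command", "kwargs": {
  "targets": [
    [[0, 0, -0.0015, 0, 0, 0, -1], [0, 0, -0.0015, 0, 0, 0, -1], [0, 0, 0, 0, 0, 0, -1], [0, 0, 0, 0, 0, 0, -1]]
  ]
}}

```text
time: 12.0
tool_pos: [473.6, -71.6, 91.7]
tcp_rot: [-180.0, 0.0, -169.8]
ft_force: [-10.5, 1.8, 31.0]
finger_gap: -0.2
grip_force: 15.6
```

The key has hit its stop at 91.7 mm. I rise and go behind the rib.

Request:
{"fn": "arm_command", "kwargs": {
  "targets": [
    [[0, 0, 0.015, 0, 0, 0, -1], [0, 0, 0.025, 0, 0, 0, -1], [0, 0, 0.03, 0, 0, 0, -1], [0, 0, 0.03, 0, 0, 0, -1], [0.022, 0.0122, 0, 0, 0, 0, -1], [0.022, 0.0122, 0, 0, 0, 0, -1], [0.022, 0.0122, 0, 0, 0, 0, -1], [0.022, 0.0122, 0, 0, 0, 0, -1], [0.022, 0.0122, 0, 0, 0, 0, -1], [0, 0, 0, 0, 0, 0, -1]]
  ]
}}

```text
time: 13.25
tool_pos: [582.7, -9.5, 187.3]
tcp_rot: [179.9, -0.2, -169.8]
ft_force: [-0.5, -0.7, -0.4]
finger_gap: 0.1
grip_force: 0.0
```

Request:
{"fn": "arm_command", "kwargs": {
  "targets": [
    [[0, 0, -0.02, 0, 0, 0, -1], [0, 0, -0.02, 0, 0, 0, -1], [0, 0, -0.01, 0, 0, 0, -1], [0, 0, 0, 0, 0, 0, -1], [0, 0, 0, 0, 0, 0, -1]]
  ]
}}

```text
time: 13.88
tool_pos: [583.3, -10.5, 139.4]
tcp_rot: [-180.0, 0.0, -169.9]
ft_force: [0.4, 0.8, -0.3]
finger_gap: 0.2
grip_force: 0.0
```

Request:
{"fn": "arm_command", "kwargs": {
  "targets": [
    [[0, 0, -0.0085, 0, 0, 0, -1], [-0.0079, -0.0014, 0, 0, 0, 0, -1], [-0.0079, -0.0014, 0, 0, 0, 0, -1], [-0.0079, -0.0014, 0, 0, 0, 0, -1], [-0.0079, -0.0014, 0, 0, 0, 0, -1], [-0.0079, -0.0014, 0, 0, 0, 0, -1], [-0.0079, -0.0014, 0, 0, 0, 0, -1], [-0.0079, -0.0014, 0, 0, 0, 0, -1], [-0.0079, -0.0014, 0, 0, 0, 0, -1], [-0.0059, -0.001, 0, 0, 0, 0, -1]]
  ]
}}

```text
time: 15.12
tool_pos: [513.5, -22.7, 130.5]
tcp_rot: [-180.0, 0.0, -169.9]
ft_force: [2.0, 0.6, 0.1]
finger_gap: 0.0
grip_force: 1.3
```

Request:
{"fn": "arm_command", "kwargs": {
  "targets": [
    [[-0.003, -0.0005, 0, 0, 0, 0, -1], [-0.002, -0.0004, 0, 0, 0, 0, -1], [-0.002, -0.0004, 0, 0, 0, 0, -1], [0, 0, 0, 0, 0, 0, -1], [0, 0, 0, 0, 0, 0, -1]]
  ]
}}

```text
time: 15.75
tool_pos: [506.8, -24.0, 130.2]
tcp_rot: [-180.0, -0.0, -169.9]
ft_force: [0.6, 0.4, -0.0]
finger_gap: 0.0
grip_force: 0.6
```

Request:
{"fn": "arm_command", "kwargs": {
  "targets": [
    [[-0.002, -0.0004, 0, 0, 0, 0, -1], [-0.002, -0.0004, 0, 0, 0, 0, -1], [0, 0, 0, 0, 0, 0, -1], [0, 0, 0, 0, 0, 0, -1]]
  ]
}}

```text
time: 16.25
tool_pos: [504.0, -24.5, 130.4]
tcp_rot: [-180.0, 0.2, -169.9]
ft_force: [8.3, 1.9, -3.9]
finger_gap: -0.0
grip_force: 4.4
```

The force has risen to 8.3 N, so the cover is at its stop. One more small push to be sure, then I back off, lift clear and look.

Request:
{"fn": "arm_command", "kwargs": {
  "targets": [
    [[-0.001, -0.0002, 0, 0, 0, 0, -1], [0, 0, 0, 0, 0, 0, -1], [0.006, 0.001, 0, 0, 0, 0, -1], [0.004, 0.001, 0.01, 0, 0, 0, -1], [0, 0, 0.03, 0, 0, 0, -1], [0, 0.02, 0.04, 0, 0, 0, -1], [0, 0.05, 0.02, 0, 0, 0, -1], [0, 0.05, 0, 0, 0, 0, -1], [0, 0.05, 0, 0, 0, 0, -1], [0, 0.04, 0, 0, 0, 0, -1]]
  ]
}}

```text
time: 17.5
tool_pos: [511.6, 188.9, 231.1]
tcp_rot: [-180.0, 0.0, -169.8]
ft_force: [0.3, -0.9, 0.5]
finger_gap: -0.2
grip_force: 0.0
```

```bash
python3 - <<'E'
from bench import status, viewer
import cv2,numpy as np
cv2.imwrite("pics/s3.png",cv2.resize(np.ascontiguousarray(viewer.snapshot("scene")[170:290,215:375,::-1]),None,fx=5,fy=5,interpolation=cv2.INTER_CUBIC))
E
```

```text
(no output)
```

View pics/s3.png

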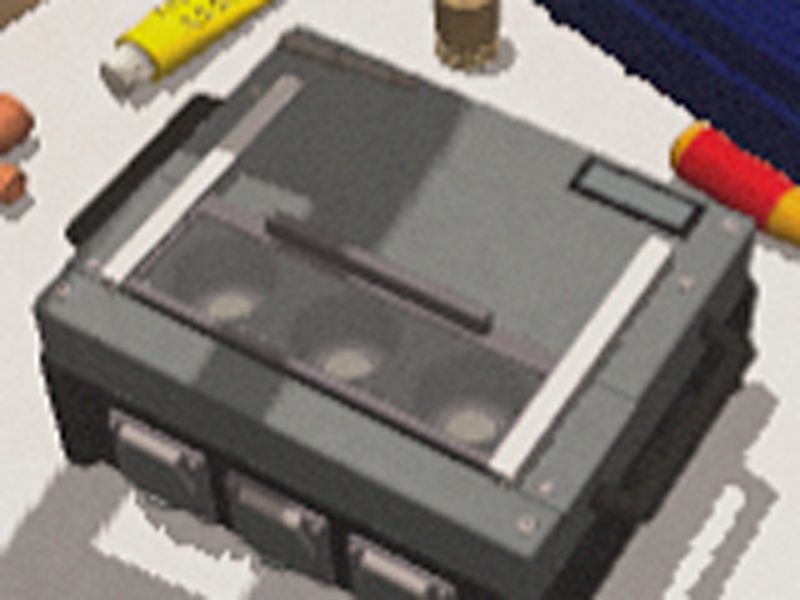

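The rib end is back at (490,320), as in the first picture. The right-hand key at (472,424) now sits low like the others, and the loose items in this crop have not moved.

```bash
python3 -c "
from bench import job
print(job.hand_in())"
```

```text
the job is handed in; nothing more can be done
None
```

The tripped breaker (right-hand, pack y = -61) is pressed home and the cover pushed shut; no contact with the other two breakers or the loose items was seen, and the job was handed in at about 17.5 s with no verdict returned.

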